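# Unclip the bench pin from the holding block

## Robot

A 6-joint arm with a two-finger parallel gripper is mounted at the origin on the work surface. World frame = base frame: x ahead of the robot, y to its left, z up, the work surface at z = 0. Lengths are in m, angles in rad, forces in N, time in s.
With the tool pointing down it reaches from about 0.225 to 0.875 m from the base axis. Payload 3.4 kg.
Tool frame: the origin (TCP) lies on the mounting face of the last link; the fingertips stand 173 mm ahead of it and the grasp point (between the pads) lies 155 mm ahead of it; y points along the fingers, x is the direction in which the jaws open and shut, and the axes are right-handed (so a half turn about y gives the same grasp; the last joint's range is limited). The gripper opens to 85 mm and grips with 20 to 120 N. Pads are 22 mm wide; open, the fingers measure 114 mm over their backs; the gripper's body (76 mm by 85 mm) begins 54 mm behind the grasp point. The pads swing forward as they close: fully open they stand 13 mm farther back than shut.
Start: joints at [1.052, 0.276, 1.505, -0, 1.361, -0.121], TCP at [0.223, 0.53, 0.405] pointing down, gripper open.
Joint ranges: [-2.89, 2.89], [-0.75, 2.08], [0.22, 2.7], [-1.18, 4.32], [0.11, 2.71], [-2.7, 2.7]. Speed limits (rad/s): [2.57, 2.57, 3.14, 3.14, 3.14, 3.14].

## Interface

Orientations are given as a unit quaternion [w, x, y, z].
In Python, from rig import manip, vision, ticket gives the robot as it stands.
- The arm moves only by the tool arm_command, never from a script. Its argument "increments" is one flat list of numbers, 7 for each row, row after row: the turn, a rotation vector about the tool's x, y, z in rad, then the shift along the tool's x, y, z in cm, then the closure, from 0 (fully open) to 1 (shut). In form: [wx, wy, wz, tx, ty, tz, hand, wx, wy, wz, tx, ty, tz, hand, ...]. A call has 1 to 8 rows; each row shifts and turns the commanded pose from where the row before left it, along the tool's axes as they then stand; what a row does not reach is not made up. A row lasts 1/8 s, in which the tool goes at most 62.5 mm and 10.7 degrees, less where a joint would pass 70% of its speed; a pose out of reach is approached as far as the arm can. A call is refused whole if a number of a shift passes 6.25 or a number of a turn 0.188, either way. A call with a gripper value outside its range is refused whole. The fingers move at their own pace and stop on an object; "grip_force" is the grip in N (left out, the last holds). Time passes only in rows, so rows that do not move let the fingers close. It gives the time, the measured TCP pose, the force and the opening at its end, in the units of the state.
- manip.get_state(): the state, without advancing time (a new reading comes with each control period).
- vision.get_image(name): name is "side" or "top" or "wrist"; returns the picture (420x560x3 uint8, red, green, blue); there is no depth.
- vision.camera_params(name): a dict with "vfov" (degrees; the focal length in pixels is half the picture's height over the tangent of half this angle, whatever the lens; pixels are square), "cx", "cy" (the principal point, pixels), "R" (3x3) and "t" (3): a world point X has camera coordinates R X + t. Camera axes: x right, y down, z forward; pixel columns grow to the right and rows downward; lengths in m; the calibration is good to about 2 mm. A picture is of the moment at which its call begins: read the wrist's pose just before it. camera_params takes no time and is no camera call; for the wrist camera it gives the pose at the moment of the call.
- ticket.sign_off(): hands the job in, once; it reports no verdict.
The state is a dict: "clock": time; "qpos": joint angles; "qd": joint speeds; "effort": joint torques, N m; "position": TCP position; "ee_rot": TCP orientation; "contact_force": force on the tool from outside, world axes, zero at the start; "moment": the same for the moment, N m; "width": finger opening in m.
Only numpy, scipy, OpenCV 4.12 (cv2) and the standard library are available. Lean on these libraries where they do the work, as an engineer would, in place of code of your own. Each camera call takes 0.05 s, during which the arm holds its last target.

## Task

The fine dotting is done: unclip the maple bench pin from the pine holding block and lay it flat across both rails of the wooden rest. Feel for the spring release plate, whose two ears flank the pin's neck, and hold it down lightly with the fingertips while you pinch the neck and draw the pin straight out of its socket, without ramming the plate or tugging against the catch. Lower the pin onto the rails before letting go, and leave the jaguar, the two doves and the bowl where they are.

Things in the scene. Friction and masses are not known exactly. Their poses are not given: they have to be found in the camera images.
- bench: Fixed: pale ash board, 260 x 380 mm, top 50 above the table; on its near edge a pine holding block 60 x 240 x 51 (top at 101) held by an iron C-clamp. Origin at table height under the block's front face, on the socket's axis; x points into the socket (the pin comes out level towards -x), y left along the block, z up. The C-clamp stands at y -146 to -164, x -26 to 67, up to 189 high.
- socket (a point): Middle of the lower edge of the socket's mouth, 72 mm above the table, in a 4 thick steel face plate (70 wide, from 18 to 101 above the table). The socket is a level hole 16 wide and 21.2 high going 64 in. Axes as bench.
- catch_at (a point): Place of the spring catch, 6 mm in front of the face plate, at the height of the neck's underside. An upright steel tooth here, 13 wide and 6 thick, stands 6 up into a notch in the neck and blocks the pin; it slides straight down with the release plate and springs up again. Pull only when it is down: a pull against it jams it. Once the pin has moved out 10, the plate may be let go. Axes as bench.
- release (a point): Fixed point level with the neck's underside, midway between the two flat steel ears of the release plate, one each side of the neck: each 32 mm long (x), 9.5 to 34 off the centre line (y). At rest their tops lie from 3 above to 10 below this point (varies, not measured: feel slowly). They start down at 2 N, free the pin after 7 mm (6 N), reach a firm stop at 8.5 (7 N). Over 15 N bends them.
- pin: Maple bench pin, 0.09 kg, clipped in the socket. Origin: underside of the neck, place to pinch, 24 mm in front of the face plate, between the release ears; x towards the tang, z up. Neck and tang are one bar 14 wide, 20 high (z 0 to 20), x -34 to 78, 50 of it in the block. Flat forked head, 56 wide, z 0 to 12, x -34 to -107. Balances within 15 of the origin. Must be drawn out 55 to be free.
- rest: Wooden rest fixed on the table, left or right of the pin: base 170 (x) x 110 (y) x 10 mm, with two rails along y at x -60 and 60, each 14 thick, tops 45 above the table, with 12 high stops at their ends leaving 90 between. Origin on the table under its centre. The pin is to lie along x over both rails (head at either end), its pinching place midway between them.
- jaguar: Bystander: red terracotta jaguar figurine, 145 long, 91 high, standing on the board; origin under its middle.
- dove0: Bystander: cream clay dove whistle, 95 long, 55 high, on the board; origin under its middle.
- dove1: Bystander: a second dove whistle, as the first.
- bowl: Bystander: speckled blue enamel bowl, 140 across, 52 high, on the table on the side of the pin where the rest is not; origin under its middle.
Things that resemble listed ones, but are neither listed nor needed, are in the scene too. There is more than one size of the pin; the job needs the middle-sized. Leave any green look-alike of the rest alone.

How it is judged:
By the outcome, as a careful person would: the job done as asked, in the order asked, and still so for the second after the job is handed in, with the robot touching nothing.
It also fails if it takes over 48 s, if anything falls off the work surface, if the arm or the gripper's body presses on something with over 40 N, if the wrist force passes 120 N, or if a joint passes its speed limit or range.

## Working session

There is one attempt and no reset: what is moved stays moved. The work goes in short steps, Python scripts to look and compute and a tool call to move; the robot and the scene stay as the last step left them, time stands still between calls to the robot, and variables do not carry over. Pictures are saved under pics/ and viewed, and the job is handed in when it is done.

Besides the shell and the picture viewer there is one more tool, called after "Emit:" by a JSON object that holds its "fn" and its "kwargs". arm_command: Moves the arm, as the interface text tells. Its arguments: {"type":"object","properties":{"increments":{"type":"array"},"grip_force":{"type":"number"}},"required":["increments"]}

```bash
ls; mkdir -p pics; python3 - <<'E'
from rig import manip, vision, ticket
import cv2,json
for n in ["side","top","wrist"]:
    im=vision.get_image(n); cv2.imwrite(f"pics/{n}0.png",im[:,:,::-1])
    print(n,vision.camera_params(n))
print(manip.get_state())
E
```

```text
pics
side {'vfov': 52.13710121262808, 'cx': 282.1659242027003, 'cy': 205.87033212887752, 'R': array([[ 0.99827358, -0.05807999, -0.00875109],
       [-0.0425733 , -0.61285816, -0.78904524],
       [ 0.04046457,  0.78805558, -0.61427276]]), 't': array([-0.58647577,  0.04391607,  1.11744932])}
top {'vfov': 44.84656560270085, 'cx': 272.9559126010617, 'cy': 209.3353792707677, 'R': array([[ 0.00938204, -0.99987148,  0.01300008],
       [-0.98215711, -0.01165626, -0.18770065],
       [ 0.18782806, -0.01100711, -0.98214025]]), 't': array([-0.07778733,  0.57257949,  1.28201595])}
wrist {'vfov': 65.3153547363027, 'cx': 275.1717728190236, 'cy': 209.79326489149778, 'R': array([[ 0.38768684,  0.92178792, -0.00243719],
       [ 0.87345875, -0.36651303,  0.32052771],
       [ 0.29456531, -0.12639316, -0.947236  ]]), 't': array([-0.57347704, -0.04223481,  0.38087886])}
{'clock': 0.15, 'qpos': array([ 1.05204900e+00,  2.76442458e-01,  1.50582074e+00, -1.02403089e-06,
        1.36071231e+00, -1.21031449e-01]), 'qd': array([-0.002349  , -0.00202945, -0.00308022,  0.0001163 ,  0.00021845,
       -0.00048481]), 'effort': array([ 1.80223698e-03, -4.17142260e+01, -2.46034420e+01, -1.32342325e-04,
        7.60111056e-03,  6.72114106e-05]), 'position': array([0.22265189, 0.52997925, 0.40405102]), 'ee_rot': array([-0.58870141,  0.58914096,  0.3909347 , -0.39180816]), 'contact_force': array([-0.22207995, -0.51434475,  0.04008606]), 'moment': array([ 0.03106477, -0.00449605, -0.02499943]), 'width': 0.08536033149162264}
```

View pics/side0.png

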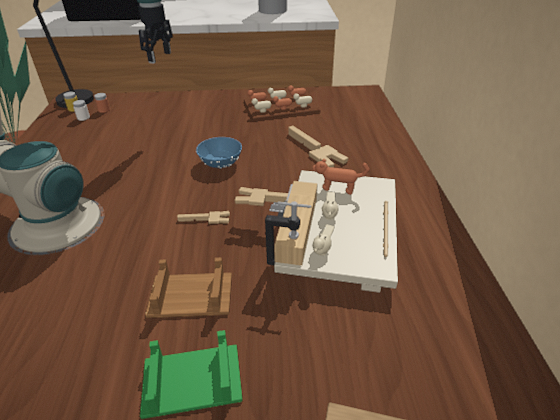

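View pics/top0.png

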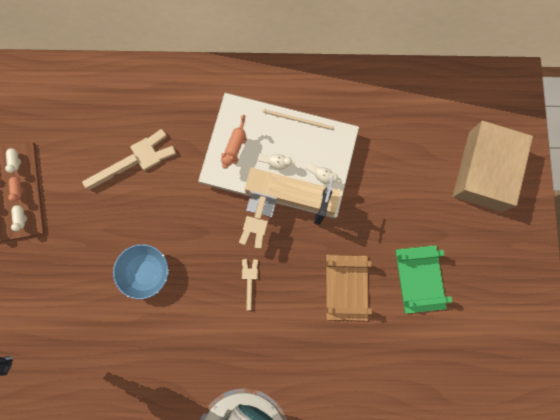

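View pics/wrist0.png

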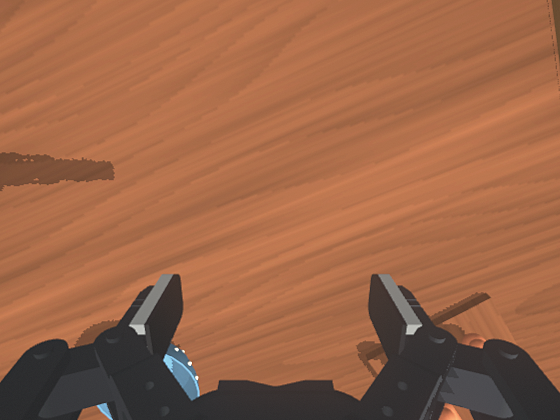

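Candidates in the top view:
- **Pins:** the clipped one at (258,222), a large one on the table at (130,162) and a small one at (250,285). I choose the clipped, middle-sized one.
- **Rests:** brown at (348,288) and green at (422,280). I choose the brown one.

Next I check both choices in a close crop.

```bash
python3 - <<'E'
import cv2
t=cv2.imread('pics/top0.png'); s=cv2.imread('pics/side0.png')
a=cv2.resize(t[160:260,220:353],None,fx=6,fy=6,interpolation=cv2.INTER_CUBIC)
b=cv2.resize(s[165:275,225:335],None,fx=5,fy=5,interpolation=cv2.INTER_CUBIC)
c=cv2.resize(t[240:330,310:390],None,fx=6,fy=6,interpolation=cv2.INTER_CUBIC)
cv2.imwrite('pics/ca.png',a);cv2.imwrite('pics/cb.png',b);cv2.imwrite('pics/cc.png',c)
E
```

```text
(no output)
```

View pics/ca.png

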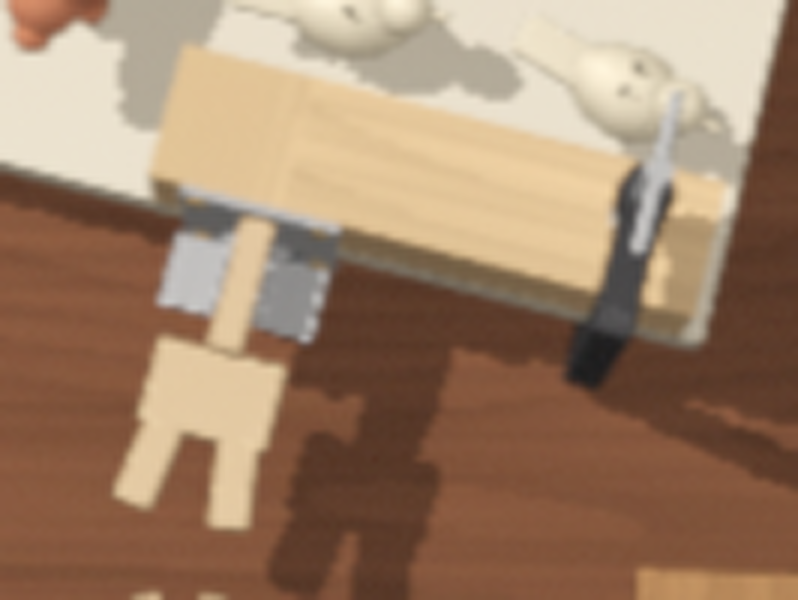

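View pics/cb.png

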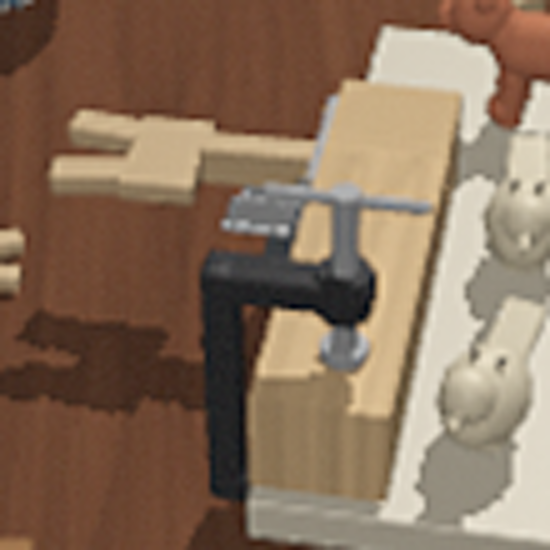

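View pics/cc.png

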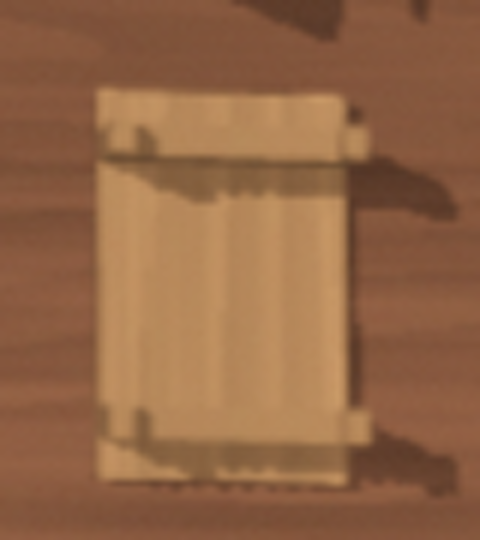

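The crops show the clipped pin with its bar neck at about top (260,208), the two grey ears either side of it at (251,205) and (268,210), and the brown rest. Now I measure them.

```bash
cat > h.py <<'E'
import numpy as np
def cam(p,H=420):
    f=H/2/np.tan(np.radians(p['vfov'])/2); return f
def cast(p,u,v,z):
    f=cam(p); d=np.array([(u-p['cx'])/f,(v-p['cy'])/f,1.]); R=np.array(p['R']);t=np.array(p['t'])
    c=-R.T@t; w=R.T@d; return c+w*(z-c[2])/w[2]
def proj(p,X):
    f=cam(p); c=np.array(p['R'])@np.array(X)+p['t']; return np.array([p['cx']+f*c[0]/c[2],p['cy']+f*c[1]/c[2]])
E
python3 - <<'E'
from rig import vision
from h import *
p=vision.camera_params('top'); q=vision.camera_params('side')
def A(u,v,z): return cast(p,220+(u+.5)/6-.5,160+(v+.5)/6-.5,z)
def C(u,v,z): return cast(p,310+(u+.5)/6-.5,240+(v+.5)/6-.5,z)
def S(u,v,z): return cast(q,225+(u+.5)/5-.5,165+(v+.5)/5-.5,z)
np.set_printoptions(precision=4,suppress=True)
for n,a in dict(neckLfar=(240,218,.092),neckRfar=(275,222,.092),neckLnear=(208,345,.092),neckRnear=(243,352,.092),
  headL=(160,337,.084),headR=(288,367,.084),tipL=(133,503,.084),tipR=(230,528,.084),plateL=(183,190,.101),plateR=(341,232,.101),blkFL=(152,180,.101),blkBL=(185,45,.101),blkBR=(728,182,.101),
  earLo=(158,303,.07),earLi=(180,235,.07),earRo=(313,341,.07)).items(): print(n,A(*a))
for n,a in dict(fl=(97,90,.045),nl=(97,410,.045),base_fl=(97,90,.01),base_fr=(347,97,.01),base_nl=(98,480,.01),base_nr=(348,485,.01),rail1L=(97,160,.045),rail1R=(345,162,.045),rail2nR=(345,443,.045),rail2nL=(100,440,.045),stop1R=(370,142,.057),stop2R=(371,427,.057)).items(): print(n,C(*a))
print('side')
for n,a in dict(headfar=(214,122,.084),headnear=(193,200,.084),tip1=(72,118,.084),tip2=(52,185,.084),neckfar=(318,142,.092),neckhead=(205,136,.092)).items(): print(n,S(*a))
E
```

```text
neckLfar [ 0.6009 -0.0367  0.092 ]
neckRfar [ 0.5993 -0.0516  0.092 ]
neckLnear [ 0.5456 -0.0239  0.092 ]
neckRnear [ 0.5428 -0.0388  0.092 ]
headL [ 0.5502 -0.0032  0.084 ]
headR [ 0.5379 -0.0579  0.084 ]
tipL [0.4789 0.0069 0.084 ]
tipR [ 0.4688 -0.0342  0.084 ]
plateL [ 0.6108 -0.0124  0.101 ]
plateR [ 0.5933 -0.0797  0.101 ]
blkFL [0.615  0.0008 0.101 ]
blkBL [ 0.6745 -0.0121  0.101 ]
blkBR [ 0.6171 -0.2445  0.101 ]
earLo [ 0.5676 -0.0014  0.07  ]
earLi [ 0.5978 -0.0104  0.07  ]
earRo [ 0.5518 -0.0686  0.07  ]
fl [ 0.4568 -0.2105  0.045 ]
nl [ 0.3204 -0.2091  0.045 ]
base_fl [ 0.4604 -0.2146  0.01  ]
base_fr [ 0.4585 -0.3262  0.01  ]
base_nl [ 0.2904 -0.2133  0.01  ]
base_nr [ 0.2893 -0.3223  0.01  ]
rail1L [ 0.4265 -0.2102  0.045 ]
rail1R [ 0.4268 -0.3177  0.045 ]
rail2nR [ 0.3076 -0.3146  0.045 ]
rail2nL [ 0.3079 -0.2103  0.045 ]
stop1R [ 0.4345 -0.3263  0.057 ]
stop2R [ 0.3145 -0.3235  0.057 ]
side
headfar [ 0.5506 -0.0052  0.084 ]
headnear [ 0.5385 -0.0689  0.084 ]
tip1 [0.4788 0.0033 0.084 ]
tip2 [ 0.4703 -0.0522  0.084 ]
neckfar [ 0.601  -0.0369  0.092 ]
neckhead [ 0.5457 -0.0279  0.092 ]
```

```bash
cat >> h.py <<'E'
from scipy.spatial.transform import Rotation as Ro
def rot(s): q=np.array(s['ee_rot']); return Ro.from_quat([q[1],q[2],q[3],q[0]])
def goalrot(yaw,flip=1):
    # bench yaw; tool x = flip*bench y, tool y = down, z = x cross y
    x=flip*np.array([-np.sin(yaw),np.cos(yaw),0]); y=np.array([0,0,-1.]); return Ro.from_matrix(np.c_[x,y,np.cross(x,y)])
def need(s,yaw,flip,gp,below=.155):
    """rotvec in tool frame, then shift (cm) in start tool frame and in goal tool frame; gp=world point at distance below tcp"""
    G=goalrot(yaw,flip); R=rot(s)
    tcp=np.array(gp)+[0,0,below]
    d=tcp-s['position']
    return (R.inv()*G).as_rotvec(), R.inv().apply(d)*100, G.inv().apply(d)*100
E
python3 - <<'E'
from rig import manip,vision
from h import *
np.set_printoptions(precision=4,suppress=True)
s=manip.get_state(); R=rot(s); print(R.as_matrix())
p=vision.camera_params('wrist')
Rc=np.array(p['R']); c=-Rc.T@p['t']; M=Rc@R.as_matrix(); off=R.inv().apply(c-s['position'])
print('cam in tool',off,'\n',M)
for flip in (1,-1):
  for h in (.20,.15,.10):
    gp=[.5775,-.039,.072+h]
    print(flip,h,need(s,-.237,flip,gp))
    G=goalrot(-.237,flip); tcp=np.array(gp)+[0,0,.155]
    Rn=M@G.inv().as_matrix(); cn=tcp+G.apply(off); pn=dict(p,R=Rn,t=-Rn@cn)
    print(' proj pin',proj(pn,[.5773,-.0392,.092]),proj(pn,[.60,-.0442,.101]),proj(pn,[.5442,-.0314,.092]))
E
```

```text
[[ 0.3873 -0.0007 -0.9219]
 [ 0.9219 -0.0012  0.3873]
 [-0.0014 -1.      0.0002]]
cam in tool [-0.0004  0.0311  0.0818] 
 [[ 1.      0.0011 -0.0004]
 [-0.     -0.3207 -0.9472]
 [-0.0011  0.9472 -0.3207]]
1 0.2 (array([-0.0003, -0.1607, -0.0014]), array([-38.7163,  -2.2508, -54.7521]), array([-46.976 ,  -2.2949, -47.8518]))
 proj pin [275.6945 188.8607] [276.1877 214.8572] [275.4935 153.2898]
1 0.15 (array([-0.0003, -0.1607, -0.0014]), array([-38.7095,   2.7492, -54.7529]), array([-46.976 ,   2.7051, -47.8518]))
 proj pin [275.722  204.8448] [276.3032 235.5418] [275.4849 163.3684]
1 0.1 (array([-0.0003, -0.1607, -0.0014]), array([-38.7026,   7.7492, -54.7538]), array([-46.976 ,   7.7051, -47.8518]))
 proj pin [275.7613 227.733 ] [276.4689 265.2047] [275.4724 178.028 ]
-1 0.2 (array([ 0.002 ,  2.9809, -0.0004]), array([-38.7163,  -2.2508, -54.7521]), array([46.976 , -2.2949, 47.8518]))
 proj pin [276.198  189.1583] [275.7162 167.0331] [276.3686 222.3219]
-1 0.15 (array([ 0.002 ,  2.9809, -0.0004]), array([-38.7095,   2.7492, -54.7529]), array([46.976 ,  2.7051, 47.8518]))
 proj pin [276.3149 205.1896] [275.7495 179.9072] [276.5099 243.3804]
-1 0.1 (array([ 0.002 ,  2.9809, -0.0004]), array([-38.7026,   7.7492, -54.7538]), array([46.976 ,  7.7051, 47.8518]))
 proj pin [276.4822 228.1425] [275.7983 198.7763] [276.7094 273.1003]
```

Emit:
{"fn": "arm_command", "kwargs": {"increments": [0,-0.161,0,0,0,0,0.4,0,0,0,-4,0,-4,0.5,0,0,0,-4,0,-4,0.6,0,0,0,-4,0,-4,0.7,0,0,0,-4,0,-4,0.7,0,0,0,-4,0,-4,0.7,0,0,0,-4,0,-4,0.7,0,0,0,-4,0,-4,0.7], "grip_force": 25}}

```text
clock: 1.15
position: [0.4298, 0.1906, 0.4046]
ee_rot: [0.556, -0.556, -0.438, 0.437]
contact_force: [0.3, 0.9, -0.1]
width: 0.0256
```

Emit:
{"fn": "arm_command", "kwargs": {"increments": [0,0,0,-4,0.5,-4,0.7,0,0,0,-4,0.5,-4,0.7,0,0,0,-4,0.5,-4,0.7,0,0,0,-4,0.5,-4,0.7,0,0,0,-3,0.7,-3.85,0.7,0,0,0,0,0,0,0.7,0,0,0,0,0,0,0.7]}}

```text
clock: 2.02
position: [0.5773, -0.0389, 0.3771]
ee_rot: [0.556, -0.555, -0.437, 0.438]
contact_force: [-0.6, 0.8, -0.2]
width: 0.0259
```

```bash
python3 - <<'E'
from rig import manip,vision
from h import *
import cv2
np.set_printoptions(precision=4,suppress=True)
s=manip.get_state(); print(s['clock'],s['position'],s['width'],s['contact_force'],rot(s).as_matrix())
p=vision.camera_params('wrist'); im=vision.get_image('wrist')
np.save('w1.npy',p,allow_pickle=True)
cv2.imwrite('pics/w1.png',im[:,:,::-1]); print(need(s,-.237,1,[.5775,-.039,.222]))
E
```

```text
2.025 [ 0.5773 -0.0389  0.3771] 0.025910981417103657 [-0.6154  0.7949 -0.2387] [[ 0.2351 -0.0018 -0.972 ]
 [ 0.972   0.001   0.2351]
 [ 0.0006 -1.      0.002 ]]
(array([-0.002 , -0.0003,  0.0006]), array([-0.0069,  0.0122, -0.0225]), array([-0.0069,  0.0122, -0.0225]))
```

View pics/w1.png

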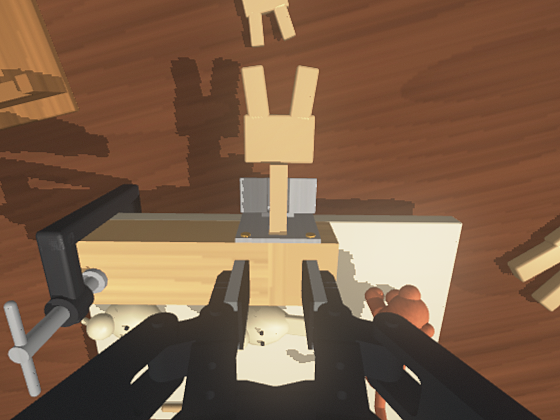

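```bash
python3 - <<'E'
from h import *
import cv2
np.set_printoptions(precision=4,suppress=True)
p=np.load('w1.npy',allow_pickle=True).item()
im=cv2.imread('pics/w1.png'); hsv=cv2.cvtColor(im,cv2.COLOR_BGR2HSV)
cv2.imwrite('pics/w1c.png',cv2.resize(im[150:260,215:345],None,fx=6,fy=5.4,interpolation=cv2.INTER_CUBIC))
for r in (175,185,195,205,215,225): print(r,[tuple(int(k) for k in hsv[r,c]) for c in range(266,293,2)])
import itertools
for r in (172,180,190,200,210,220,228):
    row=hsv[r,262:298]; m=[262+i for i,h in enumerate(row) if h[1]>60 and 8<h[0]<30 and h[2]>150]
    if m: 
        a=cast(p,m[0]-.5,r,.092); b=cast(p,m[-1]+.5,r,.092); c=(a+b)/2; print(r,m[0],m[-1],c,np.linalg.norm(a-b))
for r in (130,140,150):
    row=hsv[r,225:335]; m=[225+i for i,h in enumerate(row) if h[1]>60 and 12<h[0]<30 and h[2]>170]
    a=cast(p,m[0]-.5,r,.084); b=cast(p,m[-1]+.5,r,.084); print('head',m[0],m[-1],(a+b)/2,np.linalg.norm(a-b))
E
```

```text
175 [(12, 115, 100), (12, 123, 89), (16, 108, 224), (19, 100, 229), (19, 101, 228), (19, 100, 228), (19, 100, 228), (19, 98, 228), (19, 98, 228), (19, 99, 229), (20, 97, 234), (10, 138, 118), (12, 129, 132), (11, 130, 135)]
185 [(15, 19, 132), (15, 8, 129), (18, 100, 226), (19, 100, 228), (19, 101, 228), (19, 100, 228), (19, 101, 228), (19, 101, 228), (19, 101, 228), (19, 101, 229), (18, 100, 231), (0, 2, 119), (26, 10, 195), (20, 12, 193)]
195 [(15, 20, 127), (15, 8, 130), (17, 102, 226), (19, 100, 228), (18, 101, 228), (18, 101, 228), (19, 101, 228), (18, 101, 228), (18, 101, 228), (19, 100, 228), (17, 101, 227), (23, 9, 119), (23, 11, 200), (17, 12, 192)]
205 [(12, 20, 128), (20, 6, 126), (17, 102, 223), (19, 100, 227), (19, 100, 227), (19, 99, 227), (18, 99, 227), (19, 100, 227), (18, 100, 228), (19, 101, 228), (17, 99, 225), (10, 13, 115), (19, 14, 198), (21, 13, 193)]
215 [(18, 19, 137), (0, 0, 126), (19, 104, 238), (19, 101, 227), (19, 99, 227), (19, 100, 228), (19, 100, 226), (19, 100, 227), (19, 100, 227), (19, 101, 227), (17, 79, 225), (20, 8, 193), (21, 13, 193), (21, 13, 198)]
225 [(18, 32, 104), (8, 11, 97), (19, 103, 240), (19, 101, 227), (19, 100, 227), (19, 100, 227), (19, 99, 227), (18, 99, 227), (19, 99, 227), (19, 100, 230), (17, 88, 189), (14, 27, 103), (15, 34, 106), (15, 33, 107)]
172 269 287 [ 0.5505 -0.0307  0.092 ] 0.014969642677820161
180 270 287 [ 0.5568 -0.0319  0.092 ] 0.014294713531142013
190 270 286 [ 0.5647 -0.0342  0.092 ] 0.013636341015530894
200 270 286 [ 0.5729 -0.0361  0.092 ] 0.013774866825410351
210 270 286 [ 0.5812 -0.0381  0.092 ] 0.013916235970548483
220 269 286 [ 0.5896 -0.0405  0.092 ] 0.014887639749747989
228 269 286 [ 0.5965 -0.0422  0.092 ] 0.0150121718251805
head 245 314 [ 0.52   -0.0222  0.084 ] 0.0546210436726647
head 245 313 [ 0.5274 -0.0244  0.084 ] 0.054356307176840236
head 245 313 [ 0.535  -0.0262  0.084 ] 0.0548817978067876
```

View pics/w1c.png

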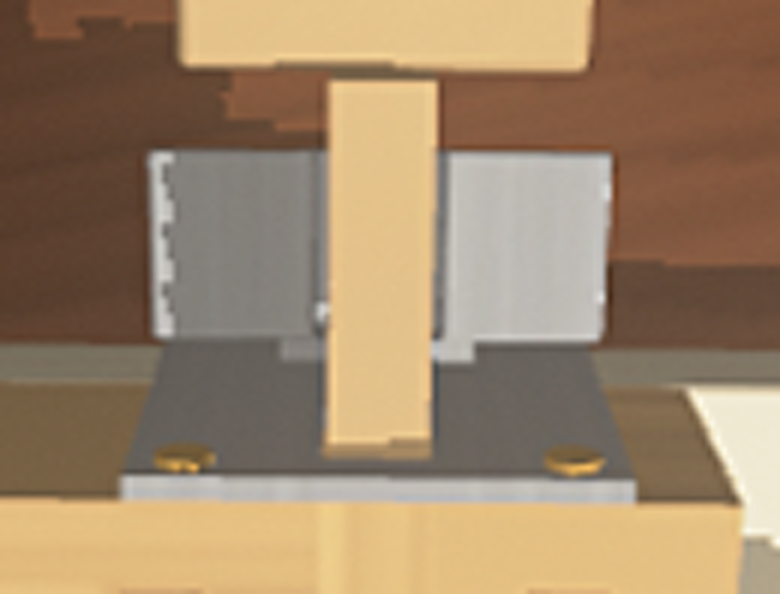

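Emit:
{"fn": "arm_command", "kwargs": {"increments": [-0.002,0.005,0,0.13,0,0.03,0.7,0,0,0,0,3.5,0,0.7,0,0,0,0,3.5,0,0.7,0,0,0,0,3.0,0,0.7,0,0,0,0,0,0,0.7,0,0,0,0,0,0,0.7]}}

```text
clock: 2.82
position: [0.5782, -0.0372, 0.2791]
ee_rot: [-0.555, 0.558, 0.437, -0.435]
contact_force: [0.3, 0.9, -0.3]
width: 0.0257
```

```bash
cat > look.py <<'E'
import sys
from rig import manip,vision
from h import *
import cv2
np.set_printoptions(precision=4,suppress=True)
s=manip.get_state(); print(s['clock'],s['position'],s['width'],s['contact_force'],s['moment']);print(rot(s).as_matrix())
n=sys.argv[1]
for c in sys.argv[2:]:
    p=vision.camera_params(c); im=vision.get_image(c); np.save(f'{n}{c}.npy',p,allow_pickle=True); cv2.imwrite(f'pics/{n}{c}.png',im[:,:,::-1])
E
python3 look.py d wrist
```

```text
2.825 [ 0.5782 -0.0372  0.2791] 0.025711877065923188 [ 0.3149  0.9156 -0.3214] [0.0391 0.0437 0.0455]
[[ 0.2387  0.0042 -0.9711]
 [ 0.9711 -0.0008  0.2387]
 [ 0.0003 -1.     -0.0042]]
```

View pics/dwrist.png

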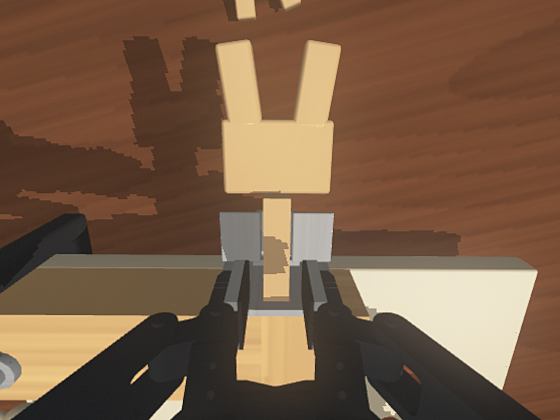

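Emit:
{"fn": "arm_command", "kwargs": {"increments": [0.003,0,0,0.05,0.5,0.15,0.7,0,0,0,0,1.0,0,0.7,0,0,0,0,0.8,0,0.7,0,0,0,0,0,0,0.7,0,0,0,0,0,0,0.7]}}

```text
clock: 3.5
position: [0.5766, -0.0369, 0.2546]
ee_rot: [0.557, -0.556, -0.436, 0.436]
contact_force: [0.6, -0.5, -0.4]
width: 0.0255
```

```bash
python3 look.py e wrist side
```

```text
3.5 [ 0.5766 -0.0369  0.2546] 0.025486764019413632 [ 0.5948 -0.5446 -0.3612] [ 0.0135  0.0291 -0.0404]
[[ 0.2395 -0.001  -0.9709]
 [ 0.9709  0.0003  0.2395]
 [ 0.0001 -1.      0.0011]]
```

View pics/ewrist.png

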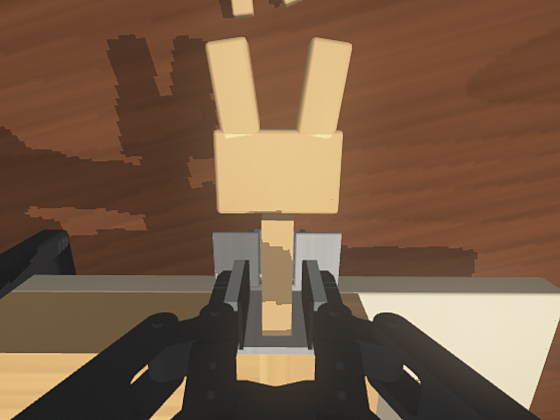

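View pics/eside.png

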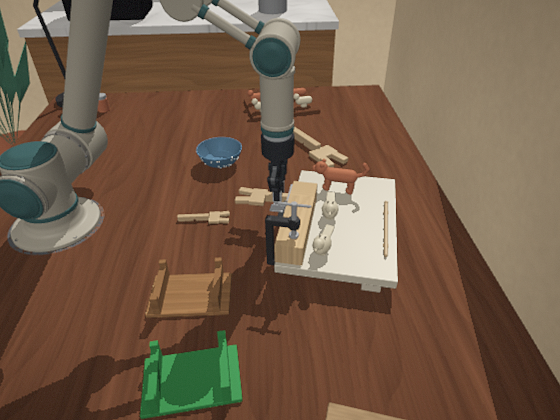

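Emit:
{"fn": "arm_command", "kwargs": {"increments": [0,0,0,0.05,0.1,0,0.7,0,0,0,0,0.1,0,0.7,0,0,0,0,0.1,0,0.7,0,0,0,0,0,0,0.7]}}

```text
clock: 4.1
position: [0.5766, -0.0364, 0.2516]
ee_rot: [0.557, -0.556, -0.436, 0.436]
contact_force: [-0.9, 0.6, 0.2]
width: 0.0255
```

Emit:
{"fn": "arm_command", "kwargs": {"increments": [0,0,0,0,0.1,0,0.7,0,0,0,0,0.1,0,0.7,0,0,0,0,0,0,0.7]}}

```text
clock: 4.47
position: [0.5766, -0.0364, 0.2496]
ee_rot: [0.557, -0.556, -0.436, 0.436]
contact_force: [0.0, 0.1, -0.0]
width: 0.0256
```

Emit:
{"fn": "arm_command", "kwargs": {"increments": [0,0,0,0,0.1,0,0.7,0,0,0,0,0.1,0,0.7,0,0,0,0,0,0,0.7]}}

```text
clock: 4.85
position: [0.5766, -0.0364, 0.2476]
ee_rot: [0.557, -0.556, -0.436, 0.436]
contact_force: [0.8, 0.1, -0.6]
width: 0.0256
```

Emit:
{"fn": "arm_command", "kwargs": {"increments": [0,0,0,0,0.1,0,0.7,0,0,0,0,0.1,0,0.7,0,0,0,0,0,0,0.7]}}

```text
clock: 5.22
position: [0.5766, -0.0364, 0.2456]
ee_rot: [0.557, -0.556, -0.436, 0.436]
contact_force: [1.4, -1.0, 1.0]
width: 0.0258
```

Emit:
{"fn": "arm_command", "kwargs": {"increments": [0,0,0,0,0.1,0,0.7,0,0,0,0,0.1,0,0.7,0,0,0,0,0,0,0.7]}}

```text
clock: 5.6
position: [0.5766, -0.0364, 0.2436]
ee_rot: [0.557, -0.556, -0.436, 0.436]
contact_force: [-1.2, -0.1, 0.3]
width: 0.0259
```

Emit:
{"fn": "arm_command", "kwargs": {"increments": [0,0,0,0,0.1,0,0.7,0,0,0,0,0.1,0,0.7,0,0,0,0,0,0,0.7]}}

```text
clock: 5.98
position: [0.5766, -0.0364, 0.2416]
ee_rot: [0.557, -0.556, -0.436, 0.436]
contact_force: [0.7, -0.6, -0.3]
width: 0.0258
```

Emit:
{"fn": "arm_command", "kwargs": {"increments": [0,0,0,0,0.1,0,0.7,0,0,0,0,0,0,0.7]}}

```text
clock: 6.22
position: [0.5766, -0.0364, 0.2406]
ee_rot: [0.557, -0.556, -0.436, 0.436]
contact_force: [0.2, 0.6, 0.7]
width: 0.0255
```

Emit:
{"fn": "arm_command", "kwargs": {"increments": [0,0,0,0,0.1,0,0.7,0,0,0,0,0,0,0.7]}}

```text
clock: 6.48
position: [0.5766, -0.0364, 0.2396]
ee_rot: [0.557, -0.556, -0.436, 0.436]
contact_force: [-0.1, -0.3, -0.4]
width: 0.0254
```

Emit:
{"fn": "arm_command", "kwargs": {"increments": [0,0,0,0,0.1,0,0.7,0,0,0,0,0,0,0.7]}}

```text
clock: 6.72
position: [0.5767, -0.0364, 0.2388]
ee_rot: [0.557, -0.556, -0.436, 0.436]
contact_force: [-1.2, 0.6, 1.0]
width: 0.0256
```

Emit:
{"fn": "arm_command", "kwargs": {"increments": [0,0,0,0,0.1,0,0.7,0,0,0,0,0,0,0.7]}}

```text
clock: 6.98
position: [0.5767, -0.0364, 0.2378]
ee_rot: [0.557, -0.556, -0.436, 0.436]
contact_force: [0.0, 0.2, 2.6]
width: 0.026
```

Emit:
{"fn": "arm_command", "kwargs": {"increments": [0,0,0,0,0.1,0,0.7,0,0,0,0,0,0,0.7]}}

```text
clock: 7.22
position: [0.5767, -0.0364, 0.2368]
ee_rot: [0.557, -0.556, -0.436, 0.436]
contact_force: [0.1, -0.7, 3.4]
width: 0.0256
```

Emit:
{"fn": "arm_command", "kwargs": {"increments": [0,0,0,0,0.1,0,0.7,0,0,0,0,0,0,0.7]}}

```text
clock: 7.48
position: [0.5767, -0.0364, 0.2358]
ee_rot: [0.557, -0.556, -0.436, 0.436]
contact_force: [-0.8, 0.2, 3.9]
width: 0.0255
```

Emit:
{"fn": "arm_command", "kwargs": {"increments": [0,0,0,0,0.1,0,0.7,0,0,0,0,0.1,0,0.7,0,0,0,0,0,0,0.76,0,0,0,0,0,0,0.8,0,0,0,0,0,0,0.8]}}

```text
clock: 8.1
position: [0.5767, -0.0371, 0.2339]
ee_rot: [-0.556, 0.557, 0.436, -0.437]
contact_force: [-2.1, -2.6, 5.4]
width: 0.0169
```

```bash
python3 look.py f wrist; python3 -c "
import cv2;im=cv2.imread('pics/fwrist.png');cv2.imwrite('pics/fc.png',cv2.resize(im[200:380,190:370],None,fx=3.3,fy=3.3,interpolation=cv2.INTER_CUBIC))"
```

```text
8.1 [ 0.5767 -0.0371  0.2339] 0.016901604552125582 [-2.105  -2.6296  5.4078] [-0.6053  0.2694  0.0088]
[[ 0.2389 -0.0007 -0.971 ]
 [ 0.971  -0.0015  0.2389]
 [-0.0016 -1.      0.0003]]
```

View pics/fc.png

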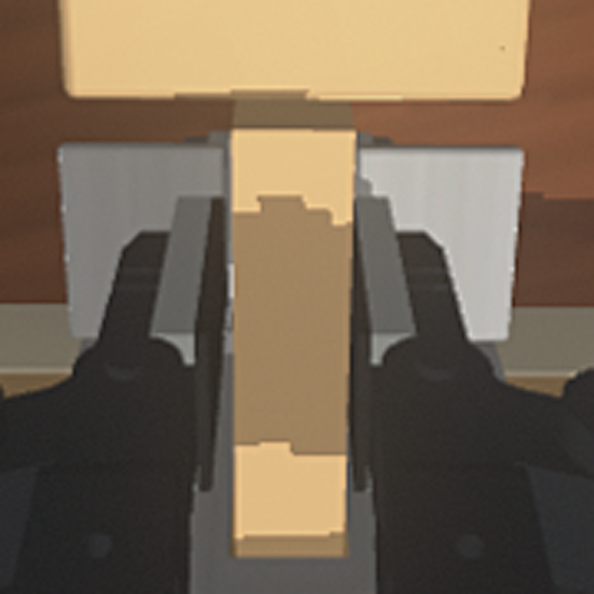

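Emit:
{"fn": "arm_command", "kwargs": {"increments": [0,0,0,0,0.1,0,0.8,0,0,0,0,0,0,0.8]}}

```text
clock: 8.4
position: [0.5767, -0.0371, 0.2329]
ee_rot: [-0.556, 0.557, 0.436, -0.437]
contact_force: [-1.1, -2.7, 5.0]
width: 0.0169
```

```bash
python3 -c "
from rig import manip
from h import *
np.set_printoptions(precision=4,suppress=True)
s=manip.get_state(); print(s['position'],s['contact_force'],s['moment'],goalrot(-.24).inv().apply(s['contact_force']))"
```

```text
[ 0.5767 -0.0371  0.2329] [-1.0942 -2.6503  5.0103] [-0.525   0.2648 -0.0331] [-2.8345 -5.0103  0.4328]
```

Emit:
{"fn": "arm_command", "kwargs": {"increments": [0,0,0,0,-0.3,0,0.8,0,0,0,0,-0.4,0,0.8,0,0,0,0,-0.2,0,0.8,0,0,0,0,0,0,0.8,0,0,0,0,0,0,0.8]}}

```text
clock: 9.02
position: [0.5765, -0.0362, 0.2413]
ee_rot: [0.557, -0.556, -0.436, 0.436]
contact_force: [-0.6, 0.2, 0.4]
width: 0.0173
```

```bash
python3 look.py g wrist; python3 -c "
import cv2;im=cv2.imread('pics/gwrist.png');cv2.imwrite('pics/gc.png',cv2.resize(im[200:380,190:370],None,fx=3.3,fy=3.3,interpolation=cv2.INTER_CUBIC))"
```

```text
9.025 [ 0.5765 -0.0362  0.2413] 0.01725321699413459 [-0.634   0.2289  0.4309] [-0.0151  0.0294  0.0176]
[[ 0.2394 -0.0016 -0.9709]
 [ 0.9709  0.0008  0.2394]
 [ 0.0004 -1.      0.0018]]
```

View pics/gc.png

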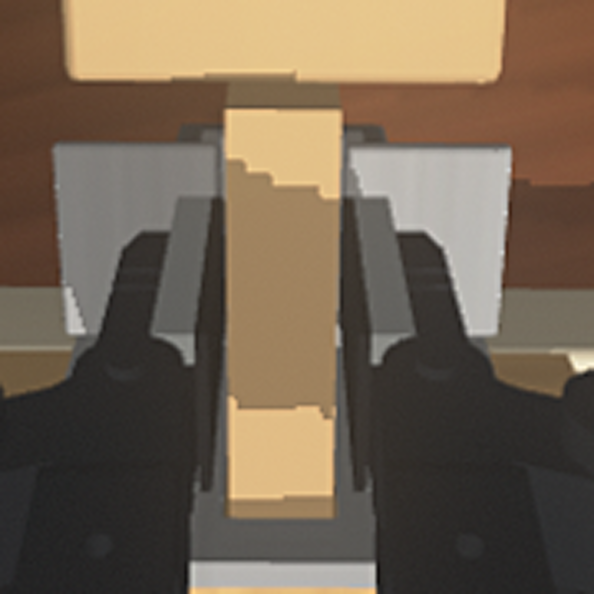

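Emit:
{"fn": "arm_command", "kwargs": {"increments": [0,0,0,-0.05,0,0,0.8,0,0,0,0,0.1,0,0.8,0,0,0,0,0,0,0.8]}}

```text
clock: 9.45
position: [0.5765, -0.0369, 0.2405]
ee_rot: [0.557, -0.556, -0.436, 0.436]
contact_force: [-0.7, 0.2, -0.9]
width: 0.017
```

Emit:
{"fn": "arm_command", "kwargs": {"increments": [0,0,0,0,0.1,0,0.8,0,0,0,0,0.1,0,0.8,0,0,0,0,0,0,0.8]}}

```text
clock: 9.82
position: [0.5765, -0.0369, 0.2389]
ee_rot: [0.557, -0.556, -0.436, 0.436]
contact_force: [-1.6, 0.3, 1.5]
width: 0.0171
```

Emit:
{"fn": "arm_command", "kwargs": {"increments": [0,0,0,0,0.1,0,0.8,0,0,0,0,0.1,0,0.8,0,0,0,0,0,0,0.8]}}

```text
clock: 10.2
position: [0.5765, -0.0369, 0.2368]
ee_rot: [0.557, -0.556, -0.436, 0.436]
contact_force: [-1.3, 0.6, 4.0]
width: 0.0168
```

Emit:
{"fn": "arm_command", "kwargs": {"increments": [0,0,0,0,0.1,0,0.8,0,0,0,0,0.1,0,0.8,0,0,0,0,0,0,0.8]}}

```text
clock: 10.58
position: [0.5765, -0.0369, 0.2347]
ee_rot: [0.557, -0.556, -0.436, 0.436]
contact_force: [-0.8, -0.4, 4.5]
width: 0.0173
```

Emit:
{"fn": "arm_command", "kwargs": {"increments": [0,0,0,0,0.1,0,0.8,0,0,0,0,0.1,0,0.8,0,0,0,0,0,0,0.8]}}

```text
clock: 10.95
position: [0.5765, -0.0369, 0.2328]
ee_rot: [0.557, -0.556, -0.436, 0.436]
contact_force: [-2.5, 0.5, 5.1]
width: 0.0173
```

Emit:
{"fn": "arm_command", "kwargs": {"increments": [0,0,0,0,0.05,0,0.8,0,0,0,0,0,0,0.8]}}

```text
clock: 11.2
position: [0.5765, -0.0369, 0.2324]
ee_rot: [0.557, -0.556, -0.436, 0.436]
contact_force: [-1.9, 0.5, 5.2]
width: 0.017
```

Emit:
{"fn": "arm_command", "kwargs": {"increments": [0,0,0,0,0.05,0,0.8,0,0,0,0,0,0,0.8]}}

```text
clock: 11.45
position: [0.5765, -0.0369, 0.2319]
ee_rot: [0.557, -0.556, -0.436, 0.436]
contact_force: [-1.3, -0.2, 5.9]
width: 0.017
```

Emit:
{"fn": "arm_command", "kwargs": {"increments": [0,0,0,0,0.05,0,0.8,0,0,0,0,0,0,0.8]}}

```text
clock: 11.7
position: [0.5765, -0.0368, 0.2315]
ee_rot: [0.557, -0.556, -0.436, 0.436]
contact_force: [-2.4, -0.2, 6.4]
width: 0.0172
```

Emit:
{"fn": "arm_command", "kwargs": {"increments": [0,0,0,0,0.03,0,0.8,0,0,0,0,0,0,0.8]}}

```text
clock: 11.95
position: [0.5765, -0.0369, 0.2312]
ee_rot: [0.557, -0.556, -0.436, 0.436]
contact_force: [-1.6, 0.7, 6.2]
width: 0.0171
```

Emit:
{"fn": "arm_command", "kwargs": {"increments": [0,0,0,0,0,0,0.84,0,0,0,0,0,0,0.88,0,0,0,0,0,0,0.92], "grip_force": 25}}

```text
clock: 12.32
position: [0.5764, -0.0373, 0.2313]
ee_rot: [-0.556, 0.557, 0.436, -0.437]
contact_force: [-2.6, -1.6, 7.8]
width: 0.0138
```

Emit:
{"fn": "arm_command", "kwargs": {"increments": [0,0,0,0,0,0,1,0,0,0,0,0,0,1]}}

```text
clock: 12.58
position: [0.5764, -0.0373, 0.2312]
ee_rot: [-0.556, 0.557, 0.436, -0.437]
contact_force: [-1.8, -1.1, 7.1]
width: 0.0134
```

```bash
python3 look.py i wrist; python3 -c "
import cv2;im=cv2.imread('pics/iwrist.png');cv2.imwrite('pics/ic.png',cv2.resize(im[200:380,190:370],None,fx=3.3,fy=3.3,interpolation=cv2.INTER_CUBIC))"
```

```text
12.575 [ 0.5764 -0.0373  0.2312] 0.013401538479817223 [-1.7731 -1.0888  7.0566] [-0.3466  0.3826  0.0613]
[[ 0.2388 -0.001  -0.9711]
 [ 0.9711 -0.0009  0.2388]
 [-0.0011 -1.      0.0008]]
```

View pics/ic.png

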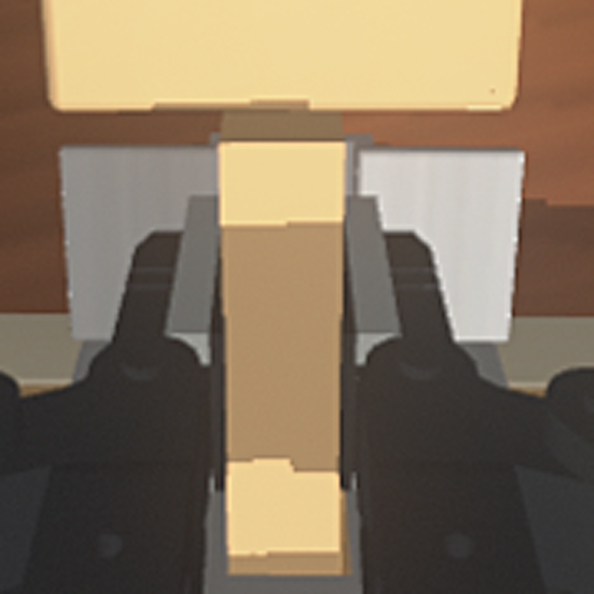

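Emit:
{"fn": "arm_command", "kwargs": {"increments": [0,0,0,0,0,0.1,1,0,0,0,0,0,0.1,1,0,0,0,0,0,0,1]}}

```text
clock: 13.0
position: [0.5754, -0.037, 0.2313]
ee_rot: [-0.556, 0.557, 0.436, -0.436]
contact_force: [1.7, -4.2, 4.4]
width: 0.0141
```

```bash
python3 -c "
from rig import manip
from h import *
np.set_printoptions(precision=4,suppress=True)
s=manip.get_state(); print(s['position'],s['contact_force'],s['moment'],goalrot(-.24).inv().apply(s['contact_force']))"
```

```text
[ 0.5754 -0.037   0.2313] [ 1.7337 -4.227   4.4173] [-0.6858 -0.1293 -0.0051] [-3.6937 -4.4173 -2.6888]
```

Emit:
{"fn": "arm_command", "kwargs": {"increments": [0,0,0,-0.08,0,0,1,0,0,0,0,0,0,1]}}

```text
clock: 13.25
position: [0.5752, -0.0373, 0.2313]
ee_rot: [-0.556, 0.557, 0.437, -0.436]
contact_force: [2.3, -1.6, 4.7]
width: 0.0136
```

```bash
cat > st.py <<'E'
from rig import manip
from h import *
np.set_printoptions(precision=4,suppress=True)
s=manip.get_state(); print(s['position'],s['width'],s['moment'],goalrot(-.24).inv().apply(s['contact_force']), rot(s).as_matrix()[:,1])
E
python3 st.py;python3 look.py j wrist; python3 -c "
import cv2;im=cv2.imread('pics/jwrist.png');cv2.imwrite('pics/jc.png',cv2.resize(im[200:380,190:370],None,fx=3.3,fy=3.3,interpolation=cv2.INTER_CUBIC))"
```

```text
[ 0.5752 -0.0373  0.2313] 0.013636917736229057 [-0.4332 -0.4693  0.0722] [-1.0089 -4.6764 -2.5784] [ 0.0019  0.     -1.    ]
13.25 [ 0.5752 -0.0373  0.2313] 0.013636917736229057 [ 2.2647 -1.5929  4.6764] [-0.4332 -0.4693  0.0722]
[[ 0.2395  0.0019 -0.9709]
 [ 0.9709  0.      0.2395]
 [ 0.0005 -1.     -0.0018]]
```

View pics/jc.png

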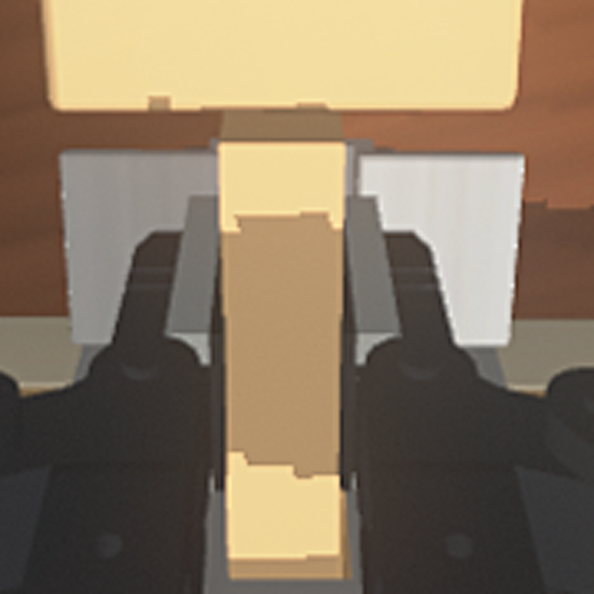

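Emit:
{"fn": "arm_command", "kwargs": {"increments": [0,0,0,0,0.02,0.05,1,0,0,0,0,0,0.1,1,0,0,0,0,0,0,1]}}

```text
clock: 13.68
position: [0.5742, -0.037, 0.2312]
ee_rot: [-0.556, 0.558, 0.437, -0.435]
contact_force: [4.7, -1.8, 5.2]
width: 0.0135
```

```bash
python3 st.py
```

```text
[ 0.5742 -0.037   0.2312] 0.013465209592650483 [-0.4452 -0.7881  0.0552] [-0.6349 -5.1633 -4.9781] [ 0.0034 -0.0004 -1.    ]
```

```bash
python3 look.py k wrist side; python3 -c "
import cv2,numpy as np
a=cv2.imread('pics/iwrist.png')[200:380,190:370];im=cv2.imread('pics/kwrist.png')[200:380,190:370];cv2.imwrite('pics/kc.png',cv2.resize(np.hstack([a,im]),None,fx=2.2,fy=3.3,interpolation=cv2.INTER_CUBIC))
s=cv2.imread('pics/kside.png')[150:270,220:340];cv2.imwrite('pics/ks.png',cv2.resize(s,None,fx=5,fy=5,interpolation=cv2.INTER_CUBIC))"
```

```text
13.675 [ 0.5742 -0.037   0.2312] 0.013465209592650483 [ 4.6845 -1.8     5.1633] [-0.4452 -0.7881  0.0552]
[[ 0.2395  0.0034 -0.9709]
 [ 0.9709 -0.0004  0.2395]
 [ 0.0004 -1.     -0.0034]]
```

View pics/kc.png

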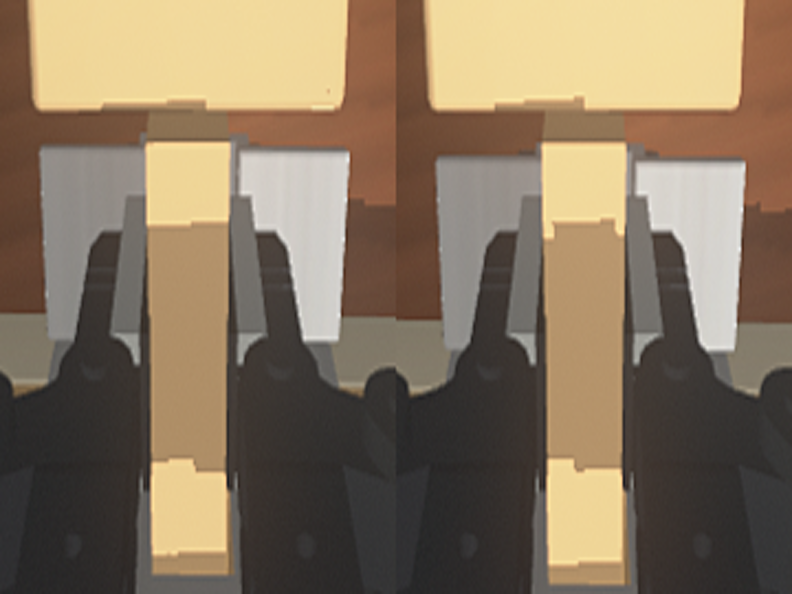

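View pics/ks.png

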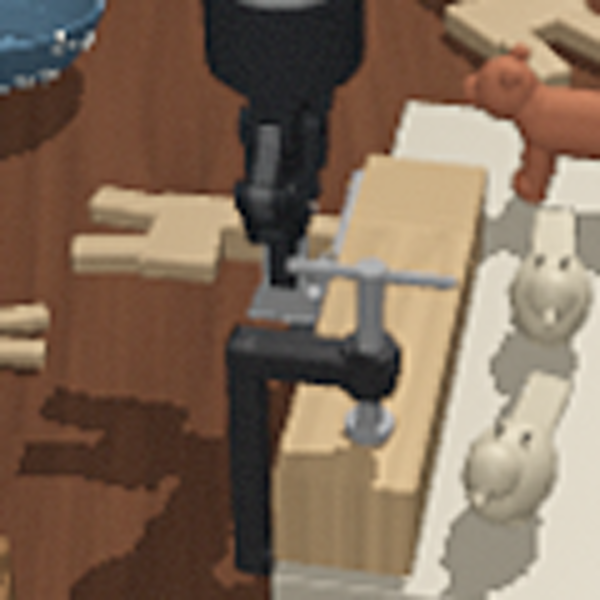

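Emit:
{"fn": "arm_command", "kwargs": {"increments": [0,0,0,0,0,-0.1,1,0,0,0,0,0,0,0.82,0,0,0,0,0,0,0.82]}}

```text
clock: 14.15
position: [0.5744, -0.0369, 0.2312]
ee_rot: [-0.557, 0.557, 0.436, -0.436]
contact_force: [3.0, -1.0, 5.8]
width: 0.0153
```

```bash
python3 st.py
```

```text
[ 0.5744 -0.0369  0.2312] 0.015299321110869952 [-0.2152 -0.5568  0.0708] [-0.2853 -5.8248 -3.184 ] [ 0.001   0.0007 -1.    ]
```

Emit:
{"fn": "arm_command", "kwargs": {"increments": [0,0,0,0,0.03,0,0.82,0,0,0,0,0,0,0.82]}}

```text
clock: 14.4
position: [0.5744, -0.0368, 0.231]
ee_rot: [-0.557, 0.557, 0.436, -0.436]
contact_force: [3.1, -0.9, 6.1]
width: 0.0152
```

```bash
python3 st.py
```

```text
[ 0.5744 -0.0368  0.231 ] 0.01522687577190263 [-0.2538 -0.5605  0.0031] [-0.1468 -6.0778 -3.1957] [ 0.0011  0.0006 -1.    ]
```

Emit:
{"fn": "arm_command", "kwargs": {"increments": [0,0,0,0,0.04,0,0.82,0,0,0,0,0,0,0.82]}}

```text
clock: 14.65
position: [0.5744, -0.0369, 0.2306]
ee_rot: [-0.557, 0.557, 0.436, -0.436]
contact_force: [2.6, -2.3, 6.1]
width: 0.0155
```

Emit:
{"fn": "arm_command", "kwargs": {"increments": [0,0,0,0,0.04,0,0.82,0,0,0,0,0,0,0.82]}}

```text
clock: 14.9
position: [0.5744, -0.0369, 0.2304]
ee_rot: [-0.557, 0.557, 0.436, -0.436]
contact_force: [2.2, -0.7, 7.4]
width: 0.0153
```

Emit:
{"fn": "arm_command", "kwargs": {"increments": [0,0,0,0,0,0,0.88,0,0,0,0,0,0,1,0,0,0,0,0,0,1], "grip_force": 30}}

```text
clock: 15.28
position: [0.5743, -0.037, 0.2304]
ee_rot: [-0.556, 0.557, 0.436, -0.436]
contact_force: [2.5, -1.1, 8.4]
width: 0.0131
```

Emit:
{"fn": "arm_command", "kwargs": {"increments": [0,0,0,0,0,0.1,1,0,0,0,0,0,0.1,1,0,0,0,0,0,0,1]}}

```text
clock: 15.65
position: [0.5734, -0.0368, 0.2304]
ee_rot: [-0.556, 0.558, 0.437, -0.435]
contact_force: [5.8, -3.0, 4.9]
width: 0.0134
```

```bash
python3 st.py
```

```text
[ 0.5734 -0.0368  0.2304] 0.01344606478635321 [-0.4756 -0.8158  0.0752] [-1.5667 -4.867  -6.3261] [ 0.0042 -0.0005 -1.    ]
```

Emit:
{"fn": "arm_command", "kwargs": {"increments": [0,0,0,0,0,0.1,1,0,0,0,0,0,0,1]}}

```text
clock: 15.9
position: [0.5727, -0.0366, 0.2304]
ee_rot: [-0.555, 0.558, 0.437, -0.435]
contact_force: [5.4, -3.0, 4.5]
width: 0.0134
```

```bash
python3 st.py
```

```text
[ 0.5727 -0.0366  0.2304] 0.013421895485087194 [-0.4723 -0.9418  0.0402] [-1.6189 -4.4703 -5.9486] [ 0.0049 -0.0006 -1.    ]
```

Emit:
{"fn": "arm_command", "kwargs": {"increments": [0,0,0,-0.03,0,0.1,1,0,0,0,0,0,0.1,1,0,0,0,0,0,0,1]}}

```text
clock: 16.27
position: [0.5706, -0.0362, 0.2304]
ee_rot: [-0.556, 0.558, 0.437, -0.435]
contact_force: [6.0, -1.9, 4.6]
width: 0.0138
```

```bash
python3 st.py
```

```text
[ 0.5706 -0.0362  0.2304] 0.013760369817603401 [-0.2586 -0.9648  0.0357] [-0.4566 -4.5616 -6.277 ] [ 0.0046  0.0001 -1.    ]
```

Emit:
{"fn": "arm_command", "kwargs": {"increments": [0,0,0,0,0,0.15,1,0,0,0,0,0,0.2,1,0,0,0,0,0,0.2,1,0,0,0,0,0,0,1]}}

```text
clock: 16.77
position: [0.5648, -0.0347, 0.2303]
ee_rot: [-0.556, 0.557, 0.437, -0.435]
contact_force: [4.7, -1.1, 5.7]
width: 0.0134
```

```bash
python3 st.py
```

```text
[ 0.5648 -0.0347  0.2303] 0.01344272819672301 [-0.2026 -0.8062  0.0278] [ 0.0889 -5.731  -4.7822] [ 0.0034  0.0004 -1.    ]
```

```bash
python3 look.py l wrist
```

```text
16.775 [ 0.5648 -0.0347  0.2303] 0.01344272819672301 [ 4.6663 -1.0504  5.731 ] [-0.2026 -0.8062  0.0278]
[[ 0.2399  0.0034 -0.9708]
 [ 0.9708  0.0004  0.2399]
 [ 0.0012 -1.     -0.0032]]
```

View pics/lwrist.png

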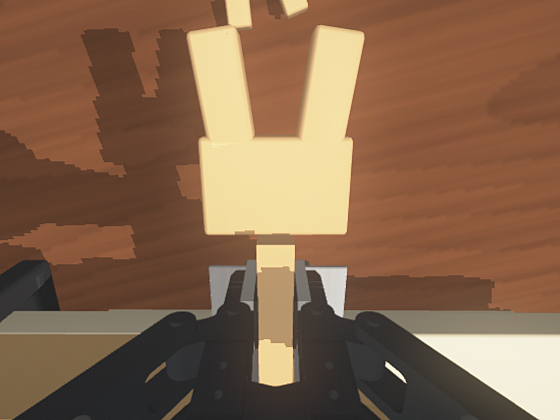

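Emit:
{"fn": "arm_command", "kwargs": {"increments": [0,0,0,0,0,0.3,1,0,0,0,0,0,0.3,1,0,0,0,0,-0.02,0.3,1,0,0,0,0,-0.02,0.3,1,0,0,0,0,0,0.3,1,0,0,0,0,0,0.3,1,0,0,0,0,0,0,1]}}

```text
clock: 17.7
position: [0.5459, -0.0301, 0.23]
ee_rot: [0.557, -0.556, -0.436, 0.436]
contact_force: [3.1, 0.1, 5.6]
width: 0.0138
```

```bash
python3 st.py
```

```text
[ 0.5459 -0.0301  0.23  ] 0.013785372463966324 [ 0.0112 -0.6329  0.0657] [ 0.8077 -5.6304 -3.026 ] [-0.0011  0.0012 -1.    ]
```

Emit:
{"fn": "arm_command", "kwargs": {"increments": [0,0,0,0,-0.05,0.1,1,0,0,0,0,0,0.2,1,0,0,0,0,0,0,1]}}

```text
clock: 18.08
position: [0.5438, -0.0296, 0.2304]
ee_rot: [-0.557, 0.557, 0.436, -0.436]
contact_force: [4.7, 0.2, 1.2]
width: 0.014
```

```bash
python3 st.py; python3 look.py m wrist side; python3 -c "
import cv2
s=cv2.imread('pics/mside.png')[150:270,200:320];cv2.imwrite('pics/ms.png',cv2.resize(s,None,fx=5,fy=5,interpolation=cv2.INTER_CUBIC))"
```

```text
[ 0.5438 -0.0296  0.2304] 0.014014061816084965 [ 0.0604 -0.8727  0.109 ] [ 1.3198 -1.1656 -4.4729] [ 0.0008  0.0006 -1.    ]
18.075 [ 0.5438 -0.0296  0.2304] 0.014014061816084965 [4.6584 0.2187 1.1656] [ 0.0604 -0.8727  0.109 ]
[[ 0.2395  0.0008 -0.9709]
 [ 0.9709  0.0006  0.2395]
 [ 0.0008 -1.     -0.0007]]
```

View pics/ms.png

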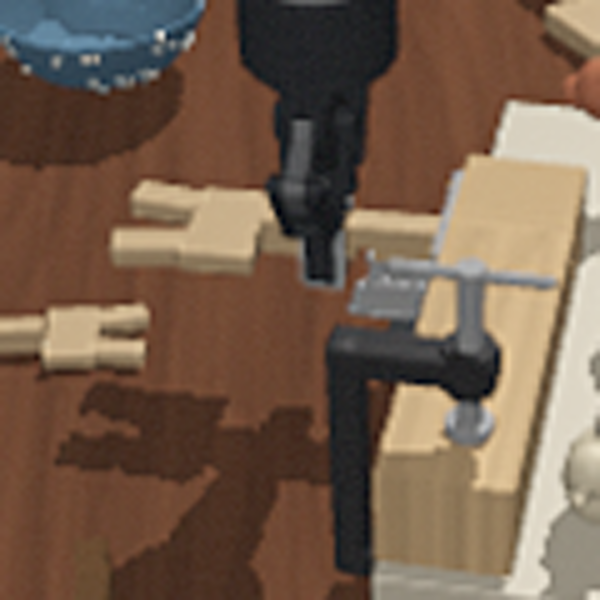

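View pics/mwrist.png

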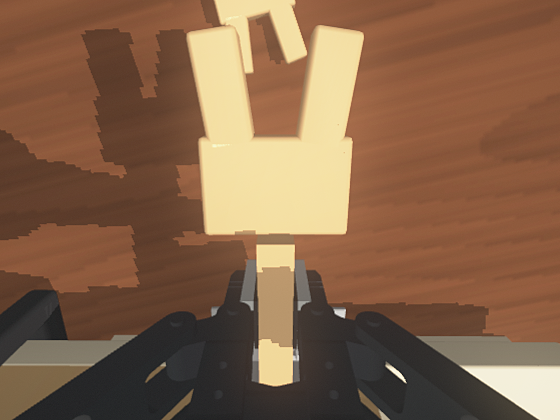

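Emit:
{"fn": "arm_command", "kwargs": {"increments": [0,0,0,0.02,0,0.4,1,0,0,0,0,0,0.4,1,0,0,0,0,0,0.4,1,0,0,0,0,0,0.4,1,0,0,0,0,0,0,1]}}

```text
clock: 18.8
position: [0.5277, -0.0256, 0.2303]
ee_rot: [0.557, -0.556, -0.436, 0.436]
contact_force: [3.6, 1.6, 1.3]
width: 0.0136
```

```bash
python3 st.py
```

```text
[ 0.5277 -0.0256  0.2303] 0.013603983703977366 [ 0.0819 -0.7959  0.097 ] [ 2.377  -1.2921 -3.1303] [-0.0011  0.0007 -1.    ]
```

Emit:
{"fn": "arm_command", "kwargs": {"increments": [0,0,0,0.03,0,0.4,1,0,0,0,0,0,0.4,1,0,0,0,0,0,0.5,1,0,0,0,0,0,0.6,1,0,0,0,0,0,0.6,1,0,0,0,0,0,0,1]}}

```text
clock: 19.55
position: [0.5023, -0.0192, 0.2301]
ee_rot: [0.558, -0.556, -0.435, 0.437]
contact_force: [0.3, 0.2, 0.3]
width: 0.0132
```

```bash
python3 st.py; python3 look.py n side wrist
```

```text
[ 0.5023 -0.0192  0.2301] 0.013230084288275313 [-0.0087  0.0061 -0.0233] [ 0.2301 -0.2629 -0.2204] [-0.0036  0.0008 -1.    ]
19.55 [ 0.5023 -0.0192  0.2301] 0.013230084288275313 [0.2688 0.1711 0.2629] [-0.0087  0.0061 -0.0233]
[[ 0.2393 -0.0036 -0.9709]
 [ 0.9709  0.0008  0.2393]
 [-0.0001 -1.      0.0037]]
```

View pics/nside.png

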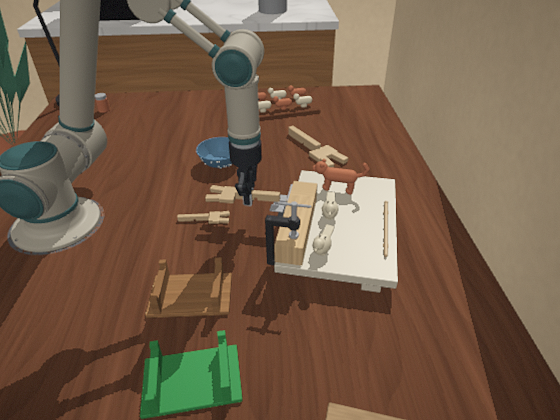

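View pics/nwrist.png

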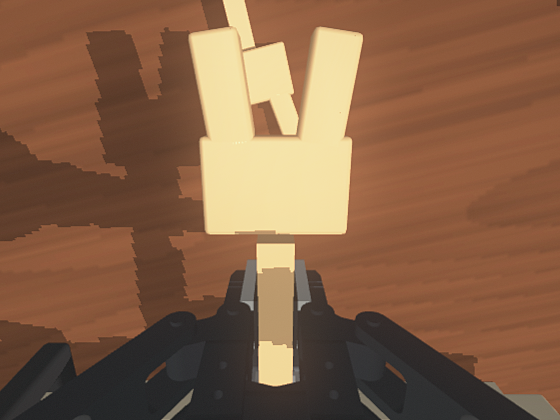

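Emit:
{"fn": "arm_command", "kwargs": {"increments": [0,0,0,0,-2,3,1,0,0,0,0,-3.5,4,1,0,-0.115,0,0,-3.5,0,1,0,-0.115,0,0,0,0,1,0,0,0,-4,0,1,1,0,0,0,-4.5,0,1,1,0,0,0,-4.5,0,1,1,0,0,0,-4.5,0,1,1], "grip_force": 40}}

```text
clock: 20.65
position: [0.3932, -0.1787, 0.3208]
ee_rot: [0.503, -0.503, -0.497, 0.497]
contact_force: [1.5, -0.1, 0.4]
width: 0.0138
```

Emit:
{"fn": "arm_command", "kwargs": {"increments": [0,0,0,-4.5,0,1,1,0,0,0,-4,0,0.5,1,0,0,0,0,0,0,1,0,0,0,0,0,0,1]}}

```text
clock: 21.15
position: [0.3774, -0.2618, 0.3203]
ee_rot: [0.504, -0.502, -0.497, 0.497]
contact_force: [-0.1, 0.8, -1.5]
width: 0.0138
```

```bash
python3 st.py; python3 look.py o wrist top side
```

```text
[ 0.3774 -0.2618  0.3203] 0.013809456135989237 [ 0.0032 -0.0155  0.0037] [0.7764 1.4725 0.2504] [-0.0016  0.0017 -1.    ]
21.15 [ 0.3774 -0.2618  0.3203] 0.013809456135989237 [-0.0586  0.8137 -1.4725] [ 0.0032 -0.0155  0.0037]
[[ 0.0125 -0.0016 -0.9999]
 [ 0.9999  0.0017  0.0125]
 [ 0.0017 -1.      0.0016]]
```

View pics/owrist.png

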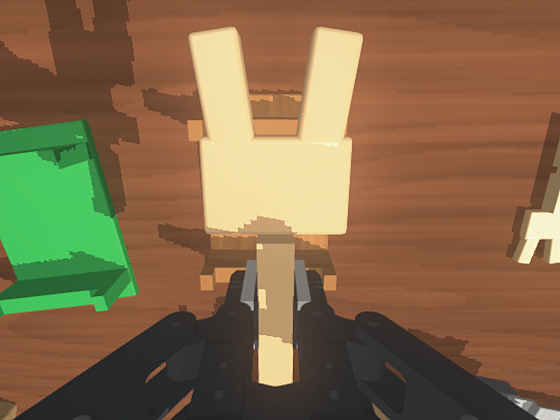

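View pics/otop.png

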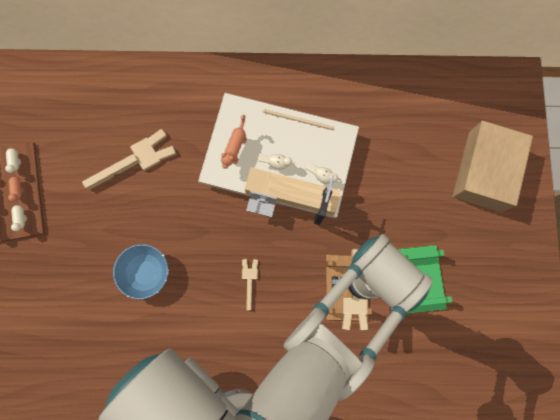

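View pics/oside.png

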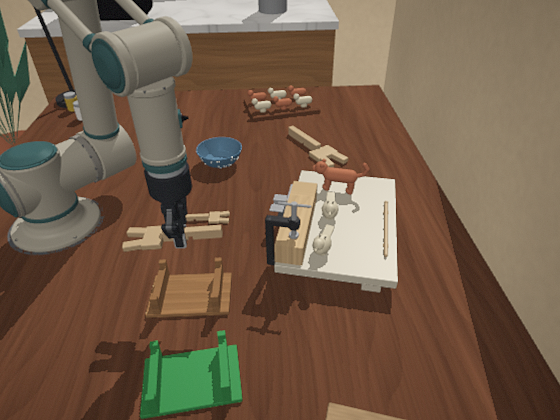

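```bash
python3 - <<'E'
from h import *
np.set_printoptions(precision=4,suppress=True)
p=np.load('owrist.npy',allow_pickle=True).item()
z=.3203-.159
a=cast(p,204,233,z+.012);b=cast(p,347,233,z+.012);print('head rear',a,b,np.linalg.norm(a-b),'mid',(a+b)/2)
c=cast(p,257,244,z+.02);d=cast(p,295,244,z+.02);print('neck start',(c+d)/2,np.linalg.norm(c-d))
print('head yaw',np.arctan2(-(b-a)[0],(b-a)[1]))
# rest, far rail stops top z .057, outer front corners
for n,u,v,zz in [('farL outer',202,277,.057),('farR outer',337,277,.057),('nearL',188,122,.057),('farL2',202,290,.045),('farR2',336,290,.045)]: print(n,cast(p,u,v,zz))
import cv2
im=cv2.imread('pics/owrist.png');cv2.imwrite('pics/oc.png',cv2.resize(im[85:300,170:370],None,fx=3.5,fy=2.7,interpolation=cv2.INTER_CUBIC))
s=cv2.imread('pics/oside.png');cv2.imwrite('pics/os.png',cv2.resize(s[190:330,110:250],None,fx=4.2,fy=4.2,interpolation=cv2.INTER_CUBIC))
E
```

```text
head rear [ 0.3433 -0.2892  0.1733] [ 0.3441 -0.2344  0.1733] 0.054745929481759485 mid [ 0.3437 -0.2618  0.1733]
neck start [ 0.3446 -0.2617  0.1813] 0.013703643516395992
head yaw -0.013336394105187256
farL outer [ 0.4296 -0.3217  0.057 ]
farR outer [ 0.4311 -0.2132  0.057 ]
nearL [ 0.3091 -0.3212  0.057 ]
farL2 [ 0.4492 -0.3259  0.045 ]
farR2 [ 0.4508 -0.211   0.045 ]
```

View pics/oc.png

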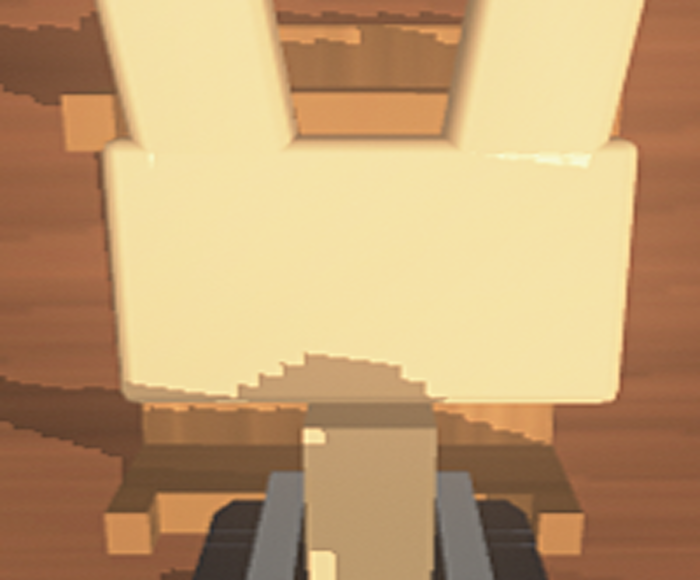

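View pics/os.png

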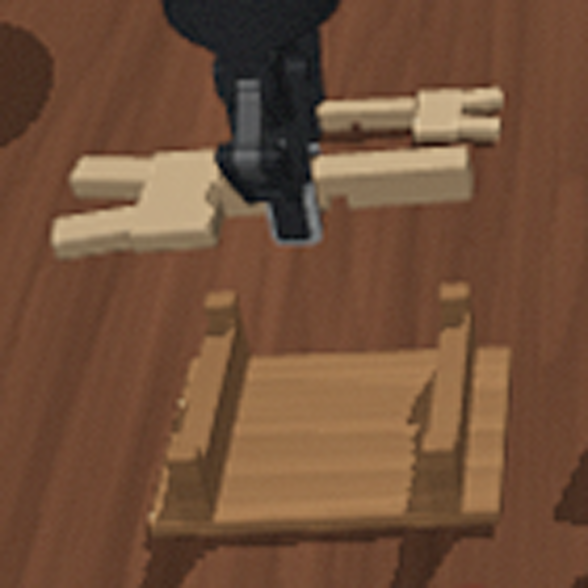

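Emit:
{"fn": "arm_command", "kwargs": {"increments": [0,0,0,-0.67,2,0.2,1,0,0,0,0,3,0,1,0,0,0,0,3,0,1,0,0,0,0,2,0,1,0,0,0,0,0,0,1,0,0,0,0,0,0,1]}}

```text
clock: 22.05
position: [0.3759, -0.2685, 0.2213]
ee_rot: [-0.503, 0.503, 0.497, -0.497]
contact_force: [-0.1, 0.3, -0.8]
width: 0.0133
```

```bash
python3 st.py; python3 look.py p wrist side; python3 -c "
import cv2,numpy as np
s=cv2.imread('pics/pside.png')[200:330,110:250];w=cv2.imread('pics/pwrist.png')
cv2.imwrite('pics/ps.png',cv2.resize(s,None,fx=4.2,fy=4.2,interpolation=cv2.INTER_CUBIC))"
```

```text
[ 0.3759 -0.2685  0.2213] 0.013279651983586207 [0.0272 0.0324 0.0109] [0.2624 0.8426 0.1599] [ 0.     -0.0005 -1.    ]
22.05 [ 0.3759 -0.2685  0.2213] 0.013279651983586207 [-0.093   0.2929 -0.8426] [0.0272 0.0324 0.0109]
[[ 0.0108  0.     -0.9999]
 [ 0.9999 -0.0005  0.0108]
 [-0.0005 -1.     -0.0001]]
```

View pics/ps.png

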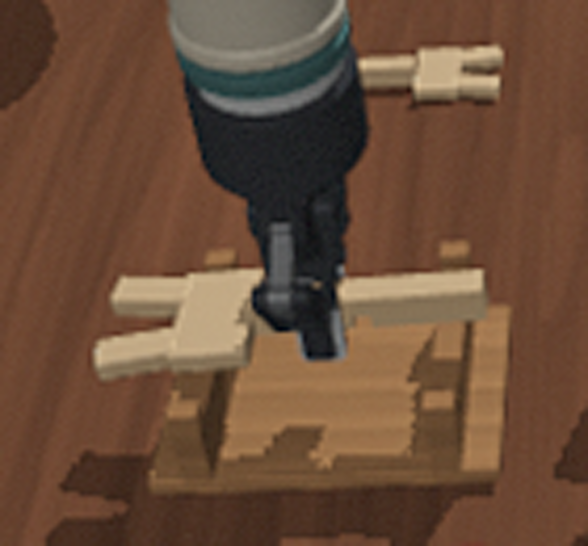

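View pics/pwrist.png

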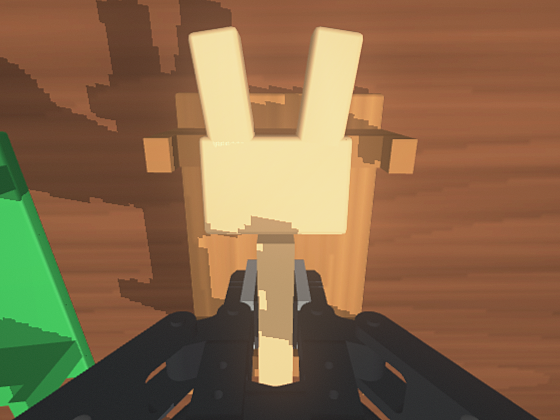

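Emit:
{"fn": "arm_command", "kwargs": {"increments": [0,0,0,0.1,0.4,0,1,0,0,0,0,0.4,0,1,0,0,0,0,0.4,0,1,0,0,0,0,0.2,0,1,0,0,0,0,0,0,1]}}

```text
clock: 22.78
position: [0.3753, -0.2677, 0.2066]
ee_rot: [0.504, -0.502, -0.497, 0.497]
contact_force: [-0.5, 0.6, 1.0]
width: 0.0135
```

Emit:
{"fn": "arm_command", "kwargs": {"increments": [0,0,0,0,0.1,0,1,0,0,0,0,0.1,0,1,0,0,0,0,0,0,1]}}

```text
clock: 23.15
position: [0.3755, -0.2677, 0.205]
ee_rot: [0.503, -0.503, -0.497, 0.497]
contact_force: [0.0, 0.8, 5.6]
width: 0.0135
```

```bash
python3 st.py; python3 look.py q side wrist; python3 -c "
import cv2
s=cv2.imread('pics/qside.png')[210:330,110:250];cv2.imwrite('pics/qs.png',cv2.resize(s,None,fx=4.5,fy=4.5,interpolation=cv2.INTER_CUBIC))"
```

```text
[ 0.3755 -0.2677  0.205 ] 0.013497018619853607 [ 0.2005  0.3905 -0.0972] [ 0.7877 -5.6117  0.1459] [-0.0007  0.0002 -1.    ]
23.15 [ 0.3755 -0.2677  0.205 ] 0.013497018619853607 [0.0455 0.7997 5.6117] [ 0.2005  0.3905 -0.0972]
[[ 0.0118 -0.0007 -0.9999]
 [ 0.9999  0.0002  0.0118]
 [ 0.0002 -1.      0.0007]]
```

View pics/qs.png

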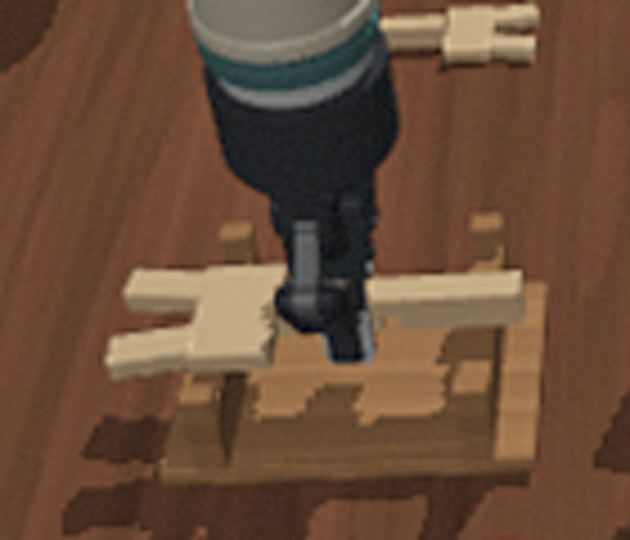

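Emit:
{"fn": "arm_command", "kwargs": {"increments": [0,0,0,0,-0.1,0,1,0.02,0,0,0,0,-0.31,1,0,0,0,0,0.1,0,1,0,0,0,0,0,0,1]}}

```text
clock: 23.75
position: [0.3786, -0.2677, 0.2043]
ee_rot: [0.508, -0.497, -0.492, 0.502]
contact_force: [0.6, 0.2, -0.6]
width: 0.0136
```

```bash
python3 st.py
```

```text
[ 0.3786 -0.2677  0.2043] 0.013585886030523275 [ 0.0174 -0.0304 -0.031 ] [ 0.3654  0.5703 -0.5617] [-0.0213  0.0009 -0.9998]
```

Contact is gone at 0.2043. I lower slowly again.

Emit:
{"fn": "arm_command", "kwargs": {"increments": [0,0,0,0,0.05,0,1,0,0,0,0,0,0,1]}}

```text
clock: 24.0
position: [0.3785, -0.2677, 0.2041]
ee_rot: [0.508, -0.498, -0.492, 0.502]
contact_force: [-0.1, 1.2, 0.0]
width: 0.0137
```

Emit:
{"fn": "arm_command", "kwargs": {"increments": [0,0,0,0,0.05,0,1,0,0,0,0,0,0,1]}}

```text
clock: 24.25
position: [0.3785, -0.2677, 0.2041]
ee_rot: [0.508, -0.498, -0.492, 0.502]
contact_force: [-0.4, 2.0, 5.1]
width: 0.0135
```

```bash
python3 st.py
```

```text
[ 0.3785 -0.2677  0.2041] 0.013485108211643363 [ 0.1419  0.2034 -0.068 ] [ 1.8207 -5.0993  0.8354] [-0.0206  0.0004 -0.9998]
```

Emit:
{"fn": "arm_command", "kwargs": {"increments": [0,0,0,0,-0.02,0,0.84,0,0,0,0,0,0,0.8,0,0,0,0,0,0,0.7,0,0,0,0,0,0,0.65], "grip_force": 20}}

```text
clock: 24.75
position: [0.3785, -0.2678, 0.2037]
ee_rot: [0.508, -0.498, -0.492, 0.502]
contact_force: [-0.1, 1.4, -0.4]
width: 0.03
```

```bash
python3 st.py; python3 look.py r side wrist; python3 -c "
import cv2
s=cv2.imread('pics/rside.png')[210:330,110:250];cv2.imwrite('pics/rs.png',cv2.resize(s,None,fx=4.5,fy=4.5,interpolation=cv2.INTER_CUBIC))"
```

```text
[ 0.3785 -0.2678  0.2037] 0.03002446392568188 [ 0.0114  0.008  -0.0452] [1.2996 0.3952 0.3998] [-0.0211  0.0006 -0.9998]
24.75 [ 0.3785 -0.2678  0.2037] 0.03002446392568188 [-0.0795  1.3574 -0.3952] [ 0.0114  0.008  -0.0452]
[[ 0.0118 -0.0211 -0.9997]
 [ 0.9999  0.0006  0.0117]
 [ 0.0004 -0.9998  0.0211]]
```

View pics/rs.png

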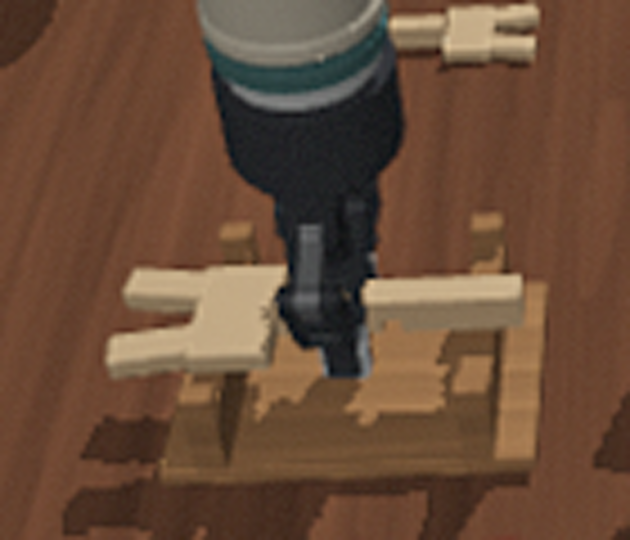

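View pics/rwrist.png

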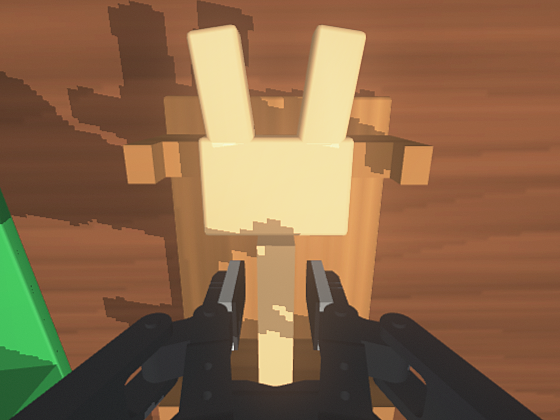

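Emit:
{"fn": "arm_command", "kwargs": {"increments": [0,0,0,0,-0.5,0,0.6,0,0,0,0,-1.5,0,0.6,0,0,0,0,-4,0,0.6,0,0,0,0,-5,0,0.6,0,0,0,0,-5,2,0.6,0,0,0,0,-2,5,0.6,0,0,0,5,0,3,0.6,0,0,0,5,0,0,0.6]}}

```text
clock: 25.85
position: [0.2815, -0.1655, 0.3864]
ee_rot: [0.509, -0.499, -0.491, 0.501]
contact_force: [1.4, -0.5, -0.3]
width: 0.0341
```

Emit:
{"fn": "arm_command", "kwargs": {"increments": [0,0,0,5,0,0,0.6,0,0,0,5,0,0,0.6,0,0,0,3,0,0,0.6,0,0,0,0,0,0,0.6]}}

```text
clock: 26.35
position: [0.2843, -0.0351, 0.3862]
ee_rot: [0.507, -0.497, -0.493, 0.503]
contact_force: [-0.8, 0.7, 0.5]
width: 0.0342
```

```bash
python3 st.py; python3 look.py t side top; python3 -c "
import cv2
s=cv2.imread('pics/tside.png')[210:330,110:250];cv2.imwrite('pics/ts.png',cv2.resize(s,None,fx=4.5,fy=4.5,interpolation=cv2.INTER_CUBIC))
s=cv2.imread('pics/ttop.png')[235:335,300:400];cv2.imwrite('pics/tt.png',cv2.resize(s,None,fx=6,fy=6,interpolation=cv2.INTER_CUBIC))"
```

```text
[ 0.2843 -0.0351  0.3862] 0.03424886643158093 [-0.041  -0.0251  0.0185] [ 0.4409 -0.5392  0.9545] [-0.0202  0.0005 -0.9998]
26.35 [ 0.2843 -0.0351  0.3862] 0.03424886643158093 [-0.8223  0.6551  0.5392] [-0.041  -0.0251  0.0185]
[[ 0.0073 -0.0202 -0.9998]
 [ 1.      0.0005  0.0073]
 [ 0.0004 -0.9998  0.0202]]
```

View pics/ts.png

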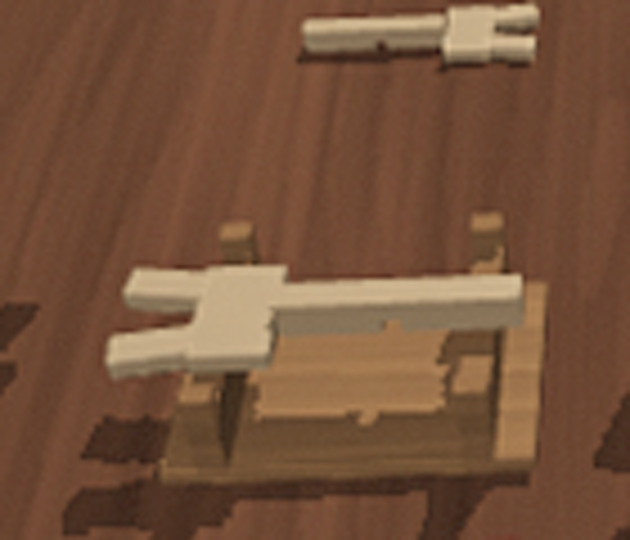

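View pics/tt.png

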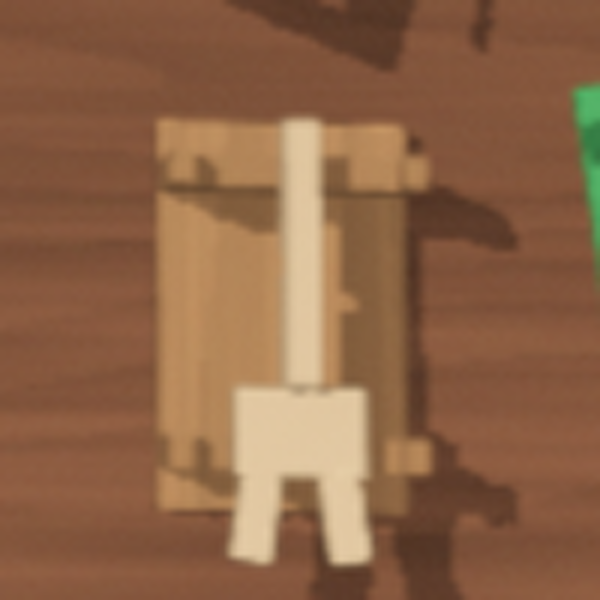

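View pics/ttop.png

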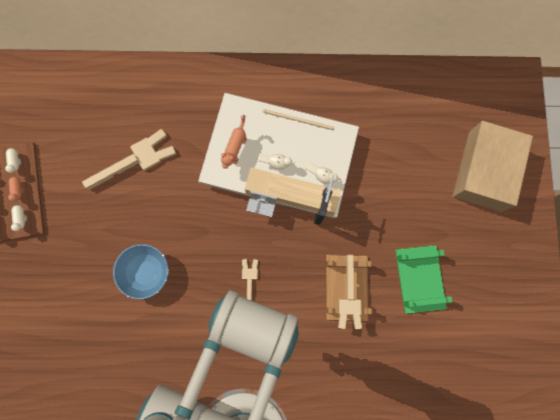

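```bash
python3 - <<'E'
from h import *
import cv2
np.set_printoptions(precision=4,suppress=True)
p=np.load('ttop.npy',allow_pickle=True).item()
C=lambda u,v,z: cast(p,300+(u+.5)/6-.5,235+(v+.5)/6-.5,z)
j=C(303,387,.065);t=C(302,119,.065);print('joint',j,'origin',j[0]+.034,'tang',t,t[0]-.078,'len',t[0]-j[0],'tips',C(250,562,.057),C(350,562,.057))
print('rest near rail edge',C(120,188,.045),C(350,190,.045))
a=cv2.imread('pics/top0.png').astype(int);b=cv2.imread('pics/ttop.png').astype(int)
d=np.abs(a-b).max(2)
print('board/bystanders diff>40:',(d[95:200,200:360]>40).sum(),'bowl',(d[240:305,110:172]>40).sum(),'small',(d[255:290,238:262]>40).sum(),'green',(d[240:316,392:455]>40).sum())
ys,xs=np.where(d[95:200,200:360]>40);print(list(zip(xs+200,ys+95))[:20])
E
```

```text
joint [ 0.3429 -0.2686  0.065 ] origin 0.3769190970171059 tang [ 0.4559 -0.2703  0.065 ] 0.3779046112691349 len 0.11298551425202902 tips [ 0.2706 -0.2463  0.057 ] [ 0.271  -0.2882  0.057 ]
rest near rail edge [ 0.4272 -0.1942  0.045 ] [ 0.4274 -0.2938  0.045 ]
board/bystanders diff>40: 24 bowl 0 small 0 green 0
[(np.int64(260), np.int64(196)), (np.int64(261), np.int64(196)), (np.int64(262), np.int64(196)), (np.int64(263), np.int64(196)), (np.int64(259), np.int64(197)), (np.int64(260), np.int64(197)), (np.int64(261), np.int64(197)), (np.int64(262), np.int64(197)), (np.int64(263), np.int64(197)), (np.int64(264), np.int64(197)), (np.int64(259), np.int64(198)), (np.int64(260), np.int64(198)), (np.int64(261), np.int64(198)), (np.int64(262), np.int64(198)), (np.int64(263), np.int64(198)), (np.int64(264), np.int64(198)), (np.int64(265), np.int64(198)), (np.int64(259), np.int64(199)), (np.int64(260), np.int64(199)), (np.int64(261), np.int64(199))]
```

```bash
python3 -c "
from rig import ticket; print(ticket.sign_off())"
```

```text
the job is handed in; nothing more can be done
None
```

I unclipped the middle-sized pin and laid it flat across both rails of the brown rest. I then backed the gripper off and handed the job in at about 26.5 s of the 48 s allowed.

**Release and draw:** I felt for the ears and found them at about TCP height 0.239. I pressed them lightly, pinched the neck and drew the pin out 76 mm. The highest vertical force I read was 8.4 N, against the 15 N bending limit.
- On the first press I wasn't sure the catch was fully down. I pulled gently, reading up to 5 N and moving about 2 mm, then eased off.
- I loosened the fingers, pressed down to about the plate's stop, pinched again and pulled. Resistance levelled off at about 6 N, which looked like friction rather than the catch.
- The ears came back up once the fingers cleared them.

**Placing:** The pin's head touched its rail first, at 5.6 N. I lifted 1 mm, tilted the tool 0.02 rad and set it down again at about 5 N before letting go. It barely moved on release.

**Last checks:**
- **Pin position:** the side view shows it on both rails. The top view puts its pinching place 2–3 mm from midway between the rails and about 1 mm off the rest's centre line.
- **Bystanders:** compared with the first picture, nothing changed at the jaguar, doves, bowl, small pin or green rest. The only changed pixels on the board were where the pin's neck had been.
- **Disagreement:** the top and wrist cameras differed by about 2 mm on the neck and rest positions. I went between them and corrected by force.

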